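Hang the stray ring spanner back on its peg

TASK

The orange ring spanner has been shoved under the low pale metal riser, with only its eye sticking out. Get it out and hang it by its eye on the slanting peg with the orange collar, pushed all the way down the peg to the collar, and let go of it. Leave the other things on the bench where they are.

Things in the scene. Friction and masses are not known exactly. Their poses are not given: they have to be found in the camera images.
- spanner: Ring spanner, 200 long, 12 thick, about 0.17 kg: steel ring eye (outer diameter 38, through hole 17), steel neck 14 wide, 10 thick at x 19 to 60, orange handle 24 wide, 12 thick at x 60 to 181 mm. Origin: eye's centre, on the underside. x runs from eye to handle, z is the hole's axis. Starts flat on the bench, z up, handle under the riser, eye's centre 24 to 46 mm out from its front edge.
- spanner_eye (a point): Centre of the spanner's eye, in the middle of its thickness (6 mm above the body's origin).
- spanner_tail (a point): Free end of the spanner's handle, 181 mm from the eye's centre.
- orange_peg: Fixed steel rod, diameter 12, round end, slanting up at 62 degrees from level, from the orange stand. Origin: on its axis, on the face of its orange collar (diameter 30) where the eye rests, 205 mm high. z: outward along the rod, tip at 103 mm; x: square to it, back and up towards the upright; y level. Eye's centre is at z = 6 mm when home; the handle then points to -x.
- orange_stand: Fixed stand: base plate 130 x 110 x 12 mm (centre at x = 20 mm), grey upright plate 50 wide, 12 thick, 342 mm high with an orange band round its top. Origin: on the bench under the middle of the upright; its front, where the peg sticks out, faces -x. Peg's root: front face, 170 mm high.
- blue_stand: A like stand with a blue band and a blue collar, which may be in either of the two places; a blue-handled spanner, fixed to it, already hangs on its peg.
- riser: Fixed low pale metal riser: slab 240 deep (x), 300 wide (y), 12 thick, top 52 mm above the bench, 40 mm free under it; closed at sides and back, open at its front edge, x = -120 mm. Origin: on the bench under its centre. A bin and a pile of panels stand on its rear part (x above -30 mm).
- screw_bin: Blue open bin of screws, 120 x 130 x 55 mm, on the riser. Origin: centre of its underside.
- panels: Pile of four black front panels, 120 x 90 x 35 mm, on the riser. Origin: centre of its underside.
- board_a: Green circuit board with components, 80 x 50 x 22 mm. Origin: centre of its underside.
- board_b: Another such circuit board, 80 x 50 x 22 mm. Origin: centre of its underside.
- connector: Black connector, 28 mm square body with a round snout, 63 mm long and 26 high, on the bench in front of the riser, beside the spanner. Origin: under the centre of the square body; x along the snout.

How it is judged:
By the outcome, as a careful person would: the job done as asked, in the order asked, and still so for the second after the job is handed in, with the robot touching nothing.
It also fails if it takes over 67 s, if anything falls off the work surface, if the arm or the gripper's body presses on something with over 40 N, if the wrist force passes 120 N, or if a joint passes its speed limit or range.

ROBOT

A 7-joint arm with a two-finger parallel gripper is mounted at the origin on the work surface. World frame = base frame: x ahead of the robot, y to its left, z up, the work surface at z = 0. Lengths are in mm, angles in rad, forces in N, time in s.
With the tool pointing down it reaches from about 400 to 925 mm from the base axis. Payload 5.6 kg.
Tool frame: the origin (TCP) lies at the very end of the fingers, on their centre line; the grasp point (between the pads) lies 19 mm behind it; z points along the fingers, y is the line along which they close (so a half turn about z gives the same grasp; the last joint's range is limited). The gripper opens to 85 mm and grips with 20 to 120 N. Pads are 22 mm wide; open, the fingers measure 114 mm over their backs; the gripper's body (76 mm by 85 mm) begins 54 mm behind the grasp point. The pads swing forward as they close: fully open they stand 13 mm farther back than shut.
Start: joints at [-1.286, 0.468, -0.012, 1.603, 0.006, 1.071, -0.056], TCP at [209.315, 615.382, 231.29] pointing down, gripper open.
Joint ranges: [-2.53, 2.53], [-0.31, 2.02], [-1.57, 1.55], [0.28, 2.44], [-1.29, 4.43], [0.15, 1.84], [-2.92, 2.92]. Speed limits (rad/s): [2.57, 2.57, 3.14, 3.14, 3.14, 3.14, 3.14].

INTERFACE

Orientations are given as a unit quaternion [x, y, z, w].
In Python, from station import ctrl, snapshot, camera_model gives the robot as it stands.
- The arm moves only by the shell command python3 -m crank 'ROWS' [FORCE]. ROWS is text: rows parted by semicolons, each of 7 numbers parted by spaces: the turn, a rotation vector about the tool's x, y, z in rad, then the shift along the tool's x, y, z in m, then the opening, from -1 (shut) to 1 (fully open). In form: wx wy wz x y z gripper; .... A call has 1 to 20 rows; each row shifts and turns the commanded pose from where the row before left it, along the tool's axes as they then stand; what a row does not reach is not made up. A row lasts 1/8 s, in which the tool goes at most 62.5 mm and 10.7 degrees, less where a joint would pass 70% of its speed; a pose out of reach is approached as far as the arm can. A call with a gripper value outside its range is refused whole. The fingers move at their own pace and stop on an object; FORCE is the grip in N (left out, the last holds). Time passes only in rows, so rows that do not move let the fingers close. It gives the time, the measured TCP pose, the force, the opening and the grip force at its end, in the units of the state.
- ctrl.sense(): the state, without advancing time (a new reading comes with each control period).
- snapshot(name): name is "scene" or "top" or "wrist"; returns the picture (384x512x3 uint8, red, green, blue); there is no depth.
- camera_model(name): a dict with "K" (3x3 intrinsics, pixels), "k1" (the pictures are not rectified: a ray, as slopes to the right and down, at radius r is drawn at 1 + k1 r^2 times it, then the intrinsics apply), "rvec" (rotation vector, rad) and "tvec" (3), from world to camera coordinates, as OpenCV has them; the wrist camera has in their place "hand_eye" (4x4, takes a point from camera to tool coordinates, whose origin is the TCP and whose axes are the flange's). Camera axes: x right, y down, z forward; pixel columns grow to the right and rows downward; lengths in mm; the calibration is good to about 2 mm. A picture is of the moment at which its call begins: read the wrist's pose just before it. camera_model takes no time and is no camera call.
- ctrl.job_done(): hands the job in; it is judged then, once.
The state is a dict: "clock": time; "joints": joint angles; "joint_vel": joint speeds; "joint_efforts": joint torques, N m; "tcp_pos": TCP position; "ee_rot": TCP orientation; "contact_force": force on the tool from outside, world axes, zero at the start; "moment": the same for the moment, N m; "opening": finger opening in mm; "grip_force": force on a finger pad.
Only numpy, scipy, OpenCV 4.12 (cv2) and the standard library are available. Lean on these libraries where they do the work, as an engineer would, in place of code of your own. Each camera call takes 0.05 s, during which the arm holds its last target. There are 200 camera calls.

## Working session

There is one attempt and no reset: what is moved stays moved. The work goes in short steps, Python scripts to look and compute and a shell command to move; the robot and the scene stay as the last step left them, time stands still between calls to the robot, and variables do not carry over. Pictures are saved under pics/ and viewed, at most 10 in all, crops included, and the job is handed in when it is done.

```bash
ls; mkdir -p pics; python3 - <<'E'
from station import ctrl,snapshot,camera_model
import cv2,numpy as np
for n in("scene","top","wrist"):
    im=snapshot(n); np.save(f"pics/{n}0.npy",im); cv2.imwrite(f"pics/{n}0.png",im[:,:,::-1])
    m=camera_model(n); print(n,{k:np.round(np.array(v),4).tolist() for k,v in m.items()})
print(ctrl.sense())
a=[cv2.imread(f"pics/{n}0.png") for n in("scene","top")]
E
```

```text
pics
scene {'K': [[397.6262, 0.0, 252.462], [0.0, 397.6262, 193.9857], [0.0, 0.0, 1.0]], 'k1': -0.076, 'rvec': [1.7777, 1.6531, -0.7144], 'tvec': [-22.7851, -267.1001, 1610.6018]}
top {'K': [[358.3043, 0.0, 255.3162], [0.0, 358.3043, 192.9897], [0.0, 0.0, 1.0]], 'k1': -0.0354, 'rvec': [2.1124, -2.0785, 0.2568], 'tvec': [-45.654, 595.0117, 1035.8565]}
wrist {'K': [[266.3522, 0.0, 255.7072], [0.0, 266.3522, 190.8977], [0.0, 0.0, 1.0]], 'k1': -0.0284, 'hand_eye': [[0.0003, -0.9619, -0.2735, 68.8765], [1.0, 0.0002, 0.0005, 0.2122], [-0.0005, -0.2735, 0.9619, -143.9455], [0.0, 0.0, 0.0, 1.0]]}
{'clock': 0.15, 'joints': array([-1.28600436,  0.46818715, -0.01161108,  1.60337131,  0.00599011,
        1.07138265, -0.0562904 ]), 'joint_vel': array([-0.00113674, -0.00181482,  0.00127872, -0.00215167, -0.00264262,
       -0.00099731,  0.00045464]), 'joint_efforts': array([ 1.43737809e-03, -5.32800150e+01,  2.20736372e-02, -2.51557231e+01,
        1.15099980e-02,  5.61593843e-03, -2.48493791e-05]), 'tcp_pos': array([209.19057634, 614.99337013, 230.56607205]), 'ee_rot': array([ 1.63189351e-01,  9.86594549e-01, -6.53905782e-04, -6.30667124e-05]), 'contact_force': array([0.7994236 , 0.58560584, 0.68941864]), 'moment': array([3.69579957e-05, 1.63503320e-02, 2.27742418e-02]), 'grip_force': 0.0, 'opening': 85.41579362249357}
```

View pics/top0.png

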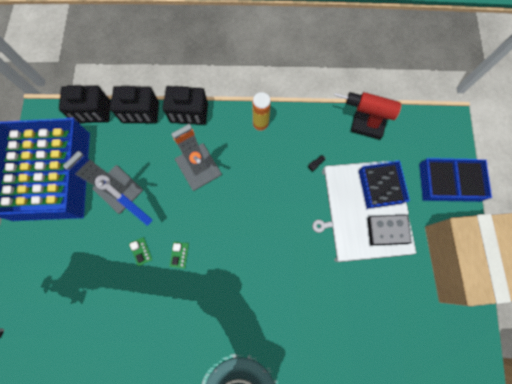

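View pics/scene0.png

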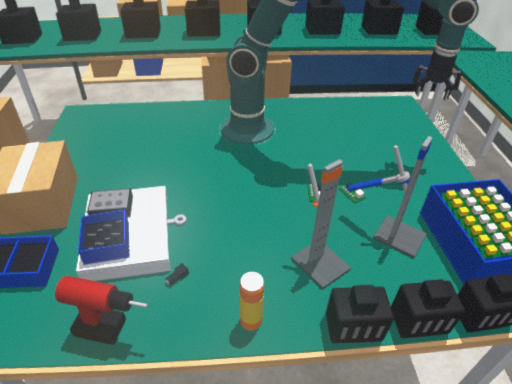

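The top view shows the eye at about (319,226), the riser at (325–413, 162–262), the connector at (316,163), the orange stand at about (195,155) and the blue stand at about (110,185). The scene view shows the orange stand near (325,210) and the eye at (178,219). Next I'll zoom in on these.

```bash
cat > h.py <<'E'
import numpy as np,cv2
from scipy.spatial.transform import Rotation as R
from station import ctrl,snapshot,camera_model
def cam(n,st=None):
    m=camera_model(n);K=np.array(m["K"])
    if n=="wrist":
        H=np.array(m["hand_eye"]);Rt=R.from_quat(st["ee_rot"]).as_matrix()
        Rc=Rt@H[:3,:3];c=Rt@H[:3,3]+st["tcp_pos"]
    else:
        A=R.from_rotvec(np.ravel(m["rvec"])).as_matrix();Rc=A.T;c=-A.T@np.ravel(m["tvec"])
    return K,float(m["k1"]),Rc,c
def ray(C,px):
    K,k,Rc,c=C
    p=cv2.undistortPoints(np.array([[px]],float),K,np.array([k,0,0,0.]))[0,0]
    d=Rc@np.array([p[0],p[1],1]);return c,d/np.linalg.norm(d)
def onz(C,px,z):
    c,d=ray(C,px);return c+d*(z-c[2])/d[2]
def proj(C,P):
    K,k,Rc,c=C;q=Rc.T@(np.array(P,float)-c)
    return cv2.projectPoints(q[None],np.zeros(3),np.zeros(3),K,np.array([k,0,0,0.]))[0].ravel()
def tri(rays):
    A=0;b=0
    for c,d in rays:
        M=np.eye(3)-np.outer(d,d);A=A+M;b=b+M@c
    x=np.linalg.solve(A,b);return x,[np.linalg.norm((np.eye(3)-np.outer(d,d))@(x-c)) for c,d in rays]
E
python3 - <<'E'
from h import *
np.set_printoptions(precision=1,suppress=True)
T=np.load("pics/top0.npy");S=np.load("pics/scene0.npy");t=cam("top");s=cam("scene")
print("eye",onz(t,(319,226),8),onz(s,(179,219),8))
print("collar",tri([ray(t,(195.5,158)),ray(s,(318,202))]))
print("cams",t[3],s[3])
# riser white contour
m=cv2.inRange(T,(190,190,190),(255,255,255));m[:,:300]=0;m[:140]=0;m[300:]=0;m[:,425:]=0
pts=cv2.findNonZero(m);r=cv2.minAreaRect(pts);print(r)
for p in cv2.boxPoints(r):print(p,onz(t,p,52))
print("conn",onz(t,(316,163),13))
def crop(I,x,y,w,h,f):return cv2.resize(I[y:y+h,x:x+w,::-1],None,fx=f,fy=f,interpolation=cv2.INTER_CUBIC)
a=crop(T,165,115,66,75,6);b=crop(S,285,150,66,75*2,3);b=crop(S,285,150,66,75,6)
c=crop(T,300,200,66,50,6)[:150*2];
M=np.zeros((600,800,3),np.uint8);M[:450,:396]=a;M[:450,400:796]=b;M[450:,:396]=crop(T,300,214,66,25,6);M[450:,400:796]=crop(S,150,207,66,25,6)
cv2.imwrite("pics/m1.png",M)
E
```

```text
eye [ 505.7 -242.3    8. ] [ 504.5 -243.4    8. ]
collar (array([660.4, 132.3, 205. ]), [np.float64(0.481176721155459), np.float64(0.4811767211554841)])
cams [ 332.1  -34.1 1147.9] [1366.3  -97.5  888.6]
((361.22265625, 210.4170379638672), (95.25763702392578, 97.38041687011719), 84.03550720214844)
[307.8 168.1] [ 685.6 -203.4   52. ]
[404.7 158. ] [ 726.1 -520.6   52. ]
[414.6 252.7] [ 420.8 -525.8   52. ]
[317.7 262.8] [ 386.9 -227.6   52. ]
conn [ 716.5 -237.    13. ]
```

View pics/m1.png

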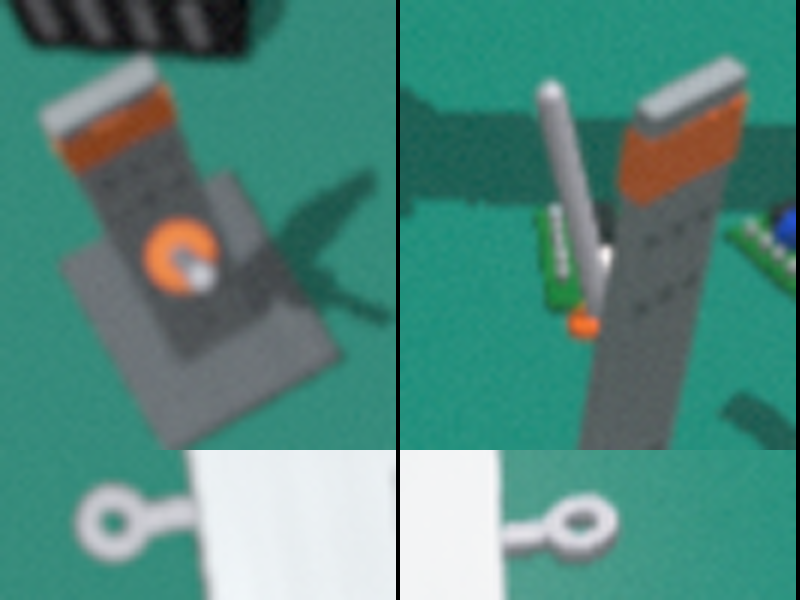

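The zoom shows the collar face at about (195,157.7) in the top view, the peg tip at (198.4,160.8) top and (309.2,164.6) scene, and the eye's hole at (318.2,225.6) top and (179.7,218.6) scene. The neck's visible end is at about (331.5,224) top.

```bash
python3 - <<'E'
from h import *
np.set_printoptions(precision=1,suppress=True)
t=cam("top");s=cam("scene")
f=lambda x,y,x0,y0:(x0+x/6-.42,y0+y/6-.42)
T=lambda x,y:f(x,y,165,115)
tip=tri([ray(t,T(203,277)),ray(s,f(148,88,285,150))]);print("tip",tip)
print("collar",tri([ray(t,T(181,257)),ray(s,f(586-400,320,285,150))]), onz(t,T(181,257),203))
P=[onz(t,T(*p),342) for p in((40,113),(143,55),(157,78),(50,133))]
print("uptop",np.array(P),np.mean(P,0), np.linalg.norm(P[1]-P[0]))
B=[onz(t,T(*p),12) for p in((62,263),(230,172),(343,353),(170,450))]
print("base",np.array(B),np.mean(B,0))
def az(a,b):return np.degrees(np.arctan2(*(b-a)[1::-1]))
print("az x-ish:",az(B[3],B[0]),az(B[2],B[1]),"y-ish",az(B[2],B[3])-0,az(B[1],B[0]),"uptop",az(P[1],P[0]),az(P[2],P[3]))
g=lambda x,y:f(x,y-450,300,214);h=lambda x,y:f(x-400,y-450,150,207)
print("eye",onz(t,g(112,522),11),onz(s,h(582,520),11))
print("neckend",onz(t,g(190,514),11),onz(s,h(508,536),10))
# riser left (front) edge: sub-pixel scan in rows
I=np.load("pics/top0.npy").astype(int).min(2);e=[]
for r in list(range(172,210))+list(range(236,255)):
    row=I[r,310:350];k=np.argmax(row>150);e.append(onz(t,(310+k-(row[k]-150)/(row[k]-row[k-1]),r),52))
e=np.array(e);k,b=np.polyfit(e[:,0],e[:,1],1);res=e[:,1]-k*e[:,0]-b;print("front edge az",np.degrees(np.arctan(k)),"y at 505:",k*505+b,res.std())
E
```

```text
tip (array([621.5, 107.9, 295.9]), [np.float64(0.2569276026462185), np.float64(0.25692760264617476)])
collar (array([661.7, 130.4, 203.9]), [np.float64(3.8033508920400796), np.float64(3.803350892040149)]) [662.7 134.4 203. ]
uptop [[674.4 170.  342. ]
 [700.3 130.  342. ]
 [690.3 123.7 342. ]
 [665.8 165.3 342. ]] [682.7 147.3 342. ] 47.66886120029654
base [[724.9 234.7  12. ]
 [780.5 143.7  12. ]
 [675.1  75.9  12. ]
 [618.4 168.2  12. ]] [699.7 155.6  12. ]
az x-ish: 31.977159914338618 32.75180198728359 y-ish 121.59300843829018 121.41966233810102 uptop 122.94111392821533 120.48524575885158
eye [ 506.5 -239.4   11. ] [ 504.4 -240.3   11. ]
neckend [ 511.5 -281.3   11. ] [ 512.4 -277.5   10. ]
front edge az 6.16582568902115 y at 505: -275.2833961061028 0.32594202563708274
```

```bash
cat >> h.py <<'E'
def to(target,Rw=None):
    """print tool-axis shift (m) to target, and rotvec (tool axes) to Rw"""
    st=ctrl.sense();Rt=R.from_quat(st["ee_rot"])
    print("shift",np.round(Rt.inv().apply(np.array(target)-st["tcp_pos"])/1000,4),"turn",None if Rw is None else np.round((Rt.inv()*R.from_matrix(Rw)).as_rotvec(),4))
def axes(xax,zax):
    x=np.array(xax,float);z=np.array(zax,float);z/=np.linalg.norm(z);x-=z*(x@z);x/=np.linalg.norm(x)
    return np.stack([x,np.cross(z,x),z],1)
E
python3 -m crank '0 0 0 0 0 -.035 1;0 0 0 0 0 -.035 1;0 0 0 -.035 -.0368 0 1;0 0 0 -.035 -.0368 0 1;0 0 0 -.035 -.0368 0 1;0 0 0 -.035 -.0368 0 1;0 0 0 -.035 -.0368 0 1;0 0 0 -.035 -.0368 0 1;0 0 0 -.035 -.0368 0 1;0 0 0 -.035 -.0368 0 1;0 0 0 -.035 -.0368 0 1'
python3 -m crank '0 0 0 -.0268 -.0425 0 1;0 0 0 -.0268 -.0425 0 1;0 0 0 -.0268 -.0425 0 1;0 0 0 -.0268 -.0425 0 1;0 0 0 -.0268 -.0425 0 1;0 0 0 -.0268 -.0425 0 1;0 0 0 -.0268 -.0425 0 1;0 0 0 -.0268 -.0425 0 1;0 0 0 -.0268 -.0425 0 1;0 0 .1576 0 0 0 1;0 0 .1576 0 0 0 1;0 0 .1576 0 0 .02 1;0 0 .1576 0 0 .02 1;0 0 .1576 0 0 .02 1;0 0 .1576 0 0 .02 1;0 0 .1576 0 0 .02 1;0 0 0 0 0 0 1;0 0 0 0 0 0 1'
python3 - <<'E'
from h import *
st=ctrl.sense();print(st["clock"],st["joints"].round(2),R.from_quat(st["ee_rot"]).as_matrix().round(3))
im=snapshot("wrist");np.save("pics/w1.npy",im);cv2.imwrite("pics/w1.png",im[:,:,::-1])
np.save("pics/w1st.npy",np.r_[st["tcp_pos"],st["ee_rot"]])
E
```

```text
clock: 1.52
tcp_pos: [401.3, 198.7, 301.3]
ee_rot: [0.163, 0.987, 0.0, 0.0]
contact_force: [-0.1, 0.5, -0.5]
opening: 85.3
grip_force: 0.0
clock: 3.78
tcp_pos: [506.4, -239.6, 201.9]
ee_rot: [0.655, 0.756, 0.0, 0.0]
contact_force: [-0.6, 0.1, 0.3]
opening: 85.5
grip_force: 0.0
3.775 [-0.28  0.44  0.86  1.9  -0.4   0.98  0.9 ] [[-0.142  0.99   0.001]
 [ 0.99   0.142 -0.   ]
 [-0.     0.001 -1.   ]]
```

View pics/w1.png

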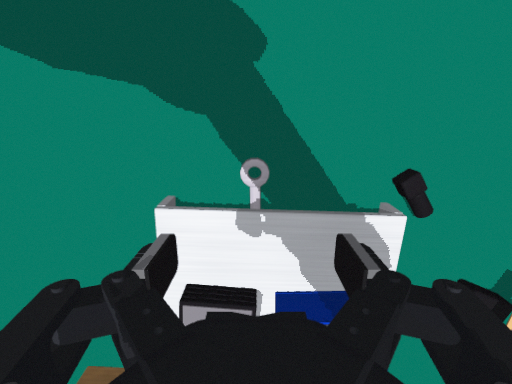

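The wrist view shows the eye's hole at about (254.5,172), the neck running down to the riser edge at (255.5,207), and the connector at (413,192).

```bash
python3 - <<'E'
from h import *
im=np.load("pics/w1.npy");v=np.load("pics/w1st.npy");st=dict(tcp_pos=v[:3],ee_rot=v[3:]);C=cam("wrist",st)
g=im.astype(int)
m=((g.max(2)-g.min(2)<45)&(g.min(2)>60)).astype(np.uint8)
for r in (156,160,172,184,188,192,196,200,204):
    k=np.flatnonzero(m[r,230:280])+230;print(r,k.min() if len(k) else None,k.max() if len(k) else None,len(k))
e=onz(C,(254.5,172),11)
for p in((254.5,172),(255,194),(255.5,203)):print(p,onz(C,p,11).round(1))
print("edge",onz(C,(200,209),52).round(1),onz(C,(350,213),52).round(1),onz(C,(256,210),52).round(1))
E
```

```text
156 None None 0
160 246 262 17
172 240 268 16
184 246 263 18
188 250 259 10
192 250 260 11
196 250 260 11
200 250 259 10
204 250 260 11
(254.5, 172) [ 505.7 -240.3   11. ]
(255, 194) [ 510.4 -269.3   11. ]
(255.5, 203) [ 512.9 -281.6   11. ]
edge [ 447.7 -284.6   52. ] [ 623.  -264.5   52. ] [ 512.7 -276.5   52. ]
```

```bash
python3 -m crank '0 0 -.03 -.0006 -.0009 .03 .4;0 0 0 0 0 .045 .4;0 0 0 0 0 .045 .4;0 0 0 0 0 .045 .4;0 0 0 0 0 .02 .4;0 0 0 0 0 .012 .4;0 0 0 0 0 0 .4;0 0 0 0 0 0 .4' 40
python3 - <<'E'
from h import *
im=snapshot("wrist");cv2.imwrite("pics/w2.png",im[:,:,::-1])
E
```

```text
clock: 4.82
tcp_pos: [506.3, -240.6, 5.6]
ee_rot: [0.645, 0.765, 0.0, 0.001]
contact_force: [-0.5, 0.1, -0.2]
opening: 59.7
grip_force: 0.0
```

View pics/w2.png

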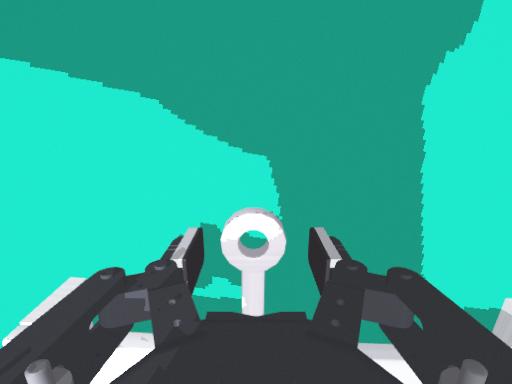

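The eye at (253,241) sits between the pads at columns 190 and 322, with the neck aligned to the tool. I'll close and pull gently.

```bash
python3 -m crank '0 0 0 0 0 0 -.3;0 0 0 0 0 0 -.5;0 0 0 0 0 0 -.5;0 0 0 0 0 0 -.5;0 0 0 0 0 0 -.5;0 0 0 0 0 0 -.5' 50; python3 -m crank '0 0 0 .01 0 0 -.5;0 0 0 .02 0 0 -.5;0 0 0 .02 0 0 -.5;0 0 0 0 0 0 -.5' 50
```

```text
clock: 5.62
tcp_pos: [505.7, -240.2, 5.4]
ee_rot: [0.645, 0.764, 0.001, 0.0]
contact_force: [-1.2, 2.0, 7.2]
opening: 34.4
grip_force: 49.4
clock: 6.12
tcp_pos: [497.7, -189.5, 5.4]
ee_rot: [0.644, 0.765, 0.001, 0.001]
contact_force: [-1.0, -0.8, 10.1]
opening: 33.9
grip_force: 51.0
```

```bash
python3 -m crank '0 0 0 .025 0 -.001 -.5;0 0 0 .025 0 0 -.5;0 0 0 .025 0 0 -.5;0 0 0 .025 0 0 -.5;0 0 0 .02 0 0 -.5;0 0 0 .015 0 0 -.5;0 0 0 0 0 0 -.5;0 0 0 0 0 0 -.5'
python3 - <<'E'
from h import *
im=snapshot("top");np.save("pics/t2.npy",im)
w=snapshot("wrist");M=np.hstack([cv2.resize(im[180:330,240:440],(400,300)),cv2.resize(w,(400,300))])
cv2.imwrite("pics/t2.png",M[:,:,::-1])
E
```

```text
clock: 7.12
tcp_pos: [473.5, -55.0, 5.4]
ee_rot: [0.644, 0.765, 0.001, -0.002]
contact_force: [-0.9, 4.6, 5.2]
opening: 34.6
grip_force: 50.7
```

View pics/t2.png

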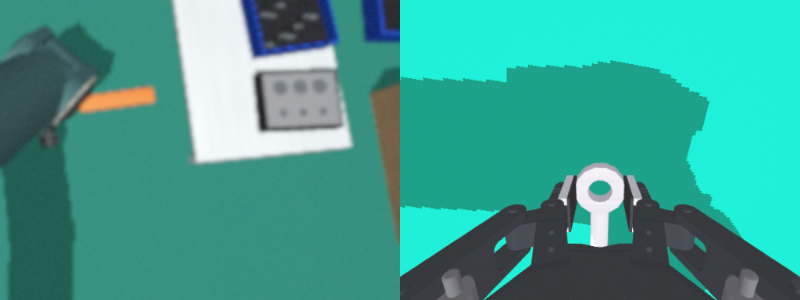

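The spanner is clear of the riser: its tail is at about (317,228) in the full top image, with a gap to the riser's edge, and the eye is still between the pads. I'll release it, lift, and move over the handle.

```bash
python3 -m crank '0 0 0 0 0 0 .3;0 0 0 0 0 0 .3;0 0 0 0 0 0 .3;0 0 0 0 0 -.03 .3;0 0 0 0 0 -.05 .3;0 0 0 0 0 -.05 .3;0 0 0 -.035 0 0 .3;0 0 0 -.035 0 0 .3;0 0 0 -.035 0 0 .3;0 0 0 0 0 0 .3;0 0 0 0 0 0 .3'
python3 - <<'E'
from h import *
st=ctrl.sense();w=snapshot("wrist");np.save("pics/w3.npy",w);np.save("pics/w3st.npy",np.r_[st["tcp_pos"],st["ee_rot"]]);cv2.imwrite("pics/w3.png",w[:,:,::-1])
im=snapshot("top");np.save("pics/t3.npy",im)
E
```

```text
clock: 8.6
tcp_pos: [491.3, -160.8, 135.0]
ee_rot: [0.645, 0.764, -0.0, -0.001]
contact_force: [0.3, -0.4, -0.1]
opening: 55.7
grip_force: 0.0
```

View pics/w3.png

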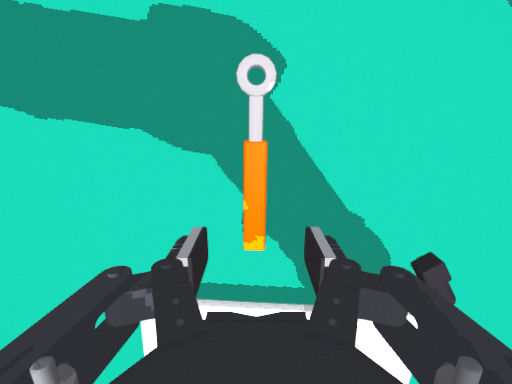

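The wrist view shows the eye at (256.5,74.5), the orange handle from row 141 to row 249, and its axis near column 255.

```bash
python3 - <<'E'
from h import *
v=np.load("pics/w3st.npy");C=cam("wrist",dict(tcp_pos=v[:3],ee_rot=v[3:]));w=np.load("pics/w3.npy")
m=cv2.inRange(w,(200,90,0),(255,230,90));m[260:]=0
for r in (150,170,190,230):
    k=np.flatnonzero(m[r]);print(r,k.min(),k.max())
e=onz(C,(256.5,74.5),11.5);a=onz(C,(255.8,141),12);b=onz(C,(254.8,249),12)
print(e,a,b,np.linalg.norm(a-e),np.linalg.norm(b-e))
u=(b-e)[:2]/np.linalg.norm((b-e)[:2]);print("az",np.degrees(np.arctan2(u[1],u[0])))
t=cam("top");g=np.load("pics/t3.npy");m=cv2.inRange(g,(200,90,0),(255,190,110));m[:200]=0;m[300:]=0;q=cv2.findNonZero(m);print(q is not None and [onz(t,p,12).round(1) for p in cv2.boxPoints(cv2.minAreaRect(q))])
p=e[:2]+120*u;print(p)
to([*p,3],axes([-u[0],-u[1],0],[0,0,-1]))
E
```

```text
150 244 266
170 244 266
190 244 265
230 244 264
[474.56910045 -55.75501317  11.5       ] [ 484.30156035 -116.39283198   12.        ] [ 503.22622752 -233.36094957   12.        ] 61.415925024667274 179.9037230822883
az -80.83419174931832
[array([566.3, 739.2,  12. ]), array([572. , 632.3,  12. ]), array([568.7, 631.7,  12. ]), array([563.1, 738.6,  12. ])]
[ 493.68414972 -174.22279314]
shift [-0.0144 -0.0002  0.132 ] turn [-0.0005 -0.0009  0.0111]
```

```bash
python3 -m crank '0 0 .011 -.0144 0 .03 .3;0 0 0 0 0 .04 .3;0 0 0 0 0 .04 .3;0 0 0 0 0 .019 .3;0 0 0 0 0 0 .3;0 0 0 0 0 0 -.4;0 0 0 0 0 0 -.7;0 0 0 0 0 0 -.8;0 0 0 0 0 0 -.8;0 0 0 0 0 0 -.8;0 0 0 0 0 0 -.8;0 0 0 0 0 0 -.8' 80
python3 -m crank '0 0 0 0 0 -.02 -.8;0 0 0 0 0 -.03 -.8;0 0 0 0 0 -.05 -.8;0 0 0 0 0 -.05 -.8;0 0 0 0 0 -.05 -.8;0 0 0 0 0 -.05 -.8;0 0 0 0 0 -.05 -.8;0 0 0 0 0 -.05 -.8;0 0 0 0 0 0 -.8;0 0 0 0 0 0 -.8'
python3 - <<'E'
from h import *
st=ctrl.sense();w=snapshot("wrist");np.save("pics/w4.npy",w);np.save("pics/w4st.npy",np.r_[st["tcp_pos"],st["ee_rot"]]);print(st["joints"].round(2),st["moment"].round(2))
g=w.astype(int);s=snapshot("scene");np.save("pics/s4.npy",s);t=snapshot("top");np.save("pics/t4.npy",t)
M=np.vstack([np.hstack([cv2.resize(w,(400,300)),cv2.resize(s[40:240,100:366],(400,300))]),np.hstack([cv2.resize(t[150:300,200:400],(400,300)),cv2.resize(w[:128,170:340],(400,300))])])
cv2.imwrite("pics/m4.png",M[:,:,::-1])
E
```

```text
clock: 10.2
tcp_pos: [495.1, -175.7, 8.0]
ee_rot: [0.649, 0.761, 0.001, 0.001]
contact_force: [-1.8, 1.3, 7.5]
opening: 20.5
grip_force: 78.2
clock: 11.45
tcp_pos: [493.3, -175.2, 356.2]
ee_rot: [0.649, 0.761, 0.001, -0.001]
contact_force: [0.1, -0.3, -2.3]
opening: 20.6
grip_force: 78.7
[-0.63  0.19  1.06  1.8  -0.18  1.25  0.64] [-0.05  0.03 -0.04]
```

View pics/m4.png

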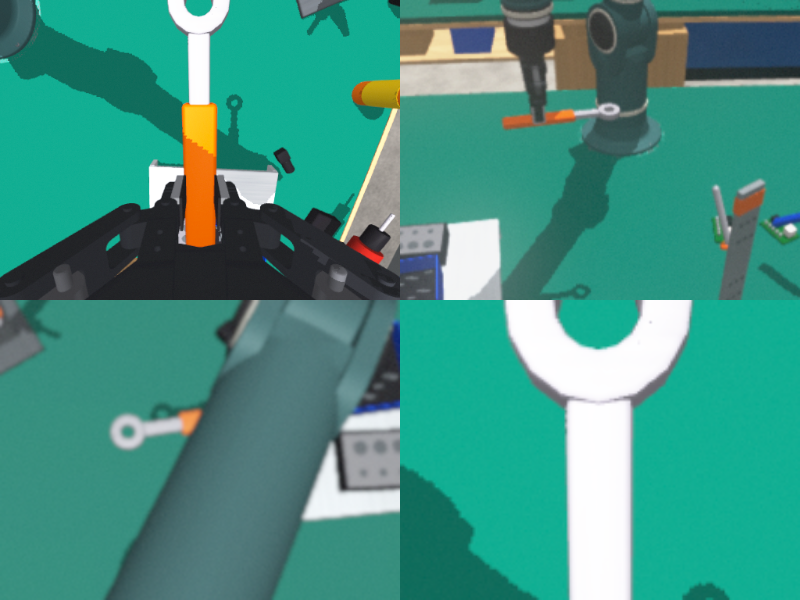

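The spanner is held level by its handle. Its eye is at about (263.5,215.5) in the top view and (239,112.7) in the scene view.

```bash
python3 - <<'E'
from h import *
np.set_printoptions(precision=2,suppress=True)
v=np.load("pics/w4st.npy");st=dict(tcp_pos=v[:3],ee_rot=v[3:]);W=cam("wrist",st);t=cam("top");s=cam("scene");Rt=R.from_quat(v[3:])
def hole(I,x0,y0,n):
    g=I.astype(int);m=((g.max(2)-g.min(2)<40)&(g.min(2)>110)).astype(np.uint8);M=np.zeros_like(m);M[y0-16:y0+17,x0-16:x0+17]=m[y0-16:y0+17,x0-16:x0+17]
    c,h=cv2.findContours(M,cv2.RETR_CCOMP,cv2.CHAIN_APPROX_NONE)
    for i,k in enumerate(c):
        if h[0][i][3]>=0 and cv2.contourArea(k)>5: print(n,"hole",cv2.contourArea(k),k[:,0].mean(0),cv2.moments(k)["m10"]/cv2.moments(k)["m00"],cv2.moments(k)["m01"]/cv2.moments(k)["m00"])
hole(np.load("pics/t4.npy"),263,215,"top");hole(np.load("pics/s4.npy"),239,113,"scene")
x,r=tri([ray(t,(263.3,215.3)),ray(s,(238.8,112.5))]);print("eye",x,r,"in tool",Rt.inv().apply(x-v[:3]))
c,d=ray(W,(254.1,42.5));ct=Rt.inv().apply(c-v[:3]);dt=Rt.inv().apply(d)
for X in(96,98,100,102,104):
    k=(X-ct[0])/dt[0];print("wrist edge x,y,z",ct+k*dt)
E
```

```text
top hole 31.0 [263.5 215.5] 263.5 215.5
eye [474.7  -54.51 357.07] [np.float64(0.32442094236164487), np.float64(0.3244209423616371)] in tool [122.17   0.67  -0.73]
wrist edge x,y,z [ 96.    -0.07 -32.8 ]
wrist edge x,y,z [ 98.    -0.12 -24.46]
wrist edge x,y,z [100.    -0.16 -16.13]
wrist edge x,y,z [102.    -0.2   -7.79]
wrist edge x,y,z [104.    -0.25   0.54]
```

```bash
cat >> h.py <<'E'
PSI=np.radians(31.8);B=np.radians(62);O=np.array([661.9,133.2,205.])
hx=np.array([np.cos(PSI),np.sin(PSI),0])
U=-np.cos(B)*hx+[0,0,np.sin(B)];PX=np.sin(B)*hx+[0,0,np.cos(B)]
RT=axes(PX,-U);EYE=np.array([122.,.3,.5])
def tcp_for(s,dx=0,dy=0): return O+s*U+dx*PX-RT@EYE
E
python3 -c "
from h import *
to(tcp_for(150),RT)
print(tcp_for(150))"
```

```text
shift [0.2092 0.0507 0.0746] turn [-0.289   0.4315  1.1491]
[510.14223911  39.45918746 280.60808207]
```

```bash
python3 -m crank '-.0361 .0539 .1436 0 0 0 -.8;-.0361 .0539 .1436 0 0 0 -.8;-.0361 .0539 .1436 0 0 0 -.8;-.0361 .0539 .1436 0 0 0 -.8;-.0361 .0539 .1436 0 0 0 -.8;-.0361 .0539 .1436 0 0 0 -.8;-.0361 .0539 .1436 0 0 0 -.8;-.0361 .0539 .1436 0 0 0 -.8;0 0 0 0 0 0 -.8;0 0 0 0 0 0 -.8'
python3 -c "
from h import *
to(tcp_for(150),RT)
print(ctrl.sense()['joints'].round(2))"
```

```text
clock: 12.85
tcp_pos: [494.2, -175.3, 356.1]
ee_rot: [0.933, 0.268, 0.233, -0.066]
contact_force: [-0.5, -0.1, -1.2]
opening: 20.5
grip_force: 78.8
shift [ 0.0771 -0.1739  0.126 ] turn [ 0.0005 -0.      0.004 ]
[-0.67 -0.06  1.19  2.01 -0.46  0.96 -0.25]
```

```bash
python3 -m crank '0 0 0 .0129 -.029 .021 -.8;0 0 0 .0129 -.029 .021 -.8;0 0 0 .0129 -.029 .021 -.8;0 0 0 .0129 -.029 .021 -.8;0 0 .004 .0129 -.029 .021 -.8;0 0 0 .0126 -.029 .021 -.8;0 0 0 0 0 0 -.8;0 0 0 0 0 0 -.8'
python3 - <<'E'
from h import *
st=ctrl.sense();np.save("pics/5st.npy",np.r_[st["tcp_pos"],st["ee_rot"]]);to(tcp_for(150),RT);print(st["joints"].round(2))
I={n:snapshot(n) for n in("top","scene","wrist")}
for n in I:np.save(f"pics/5{n}.npy",I[n])
for n in("top","scene"):
    C=cam(n);print(n,"eye pred",proj(C,O+150*U).round(1),"tip",proj(C,O+103*U).round(1),"collar",proj(C,O).round(1))
a=cv2.resize(I["top"][110:180,170:250],(480,420),interpolation=cv2.INTER_CUBIC)[:300,:400]
a=cv2.resize(I["top"][120:180,170:250],(400,300),interpolation=cv2.INTER_CUBIC);b=cv2.resize(I["scene"][130:220,250:370],(400,300),interpolation=cv2.INTER_CUBIC);c=cv2.resize(I["wrist"],(400,300));d=cv2.resize(I["scene"][60:220,200:413],(400,300))
cv2.imwrite("pics/m5.png",np.vstack([np.hstack([a,b]),np.hstack([c,d])])[:,:,::-1])
E
```

```text
clock: 13.85
tcp_pos: [511.2, 39.0, 280.9]
ee_rot: [0.933, 0.265, 0.233, -0.066]
contact_force: [-0.8, -0.7, -1.8]
opening: 20.8
grip_force: 78.9
shift [-0.0007 -0.0009 -0.    ] turn [ 0.0019  0.0001 -0.0016]
[-0.8  -0.07  0.81  2.22 -0.38  0.58 -0.72]
top eye pred [200.4 162.9] tip [198.6 161. ] collar [195.  157.4]
scene eye pred [304.9 145.7] tip [309.2 164. ] collar [318.3 202.4]
```

View pics/m5.png

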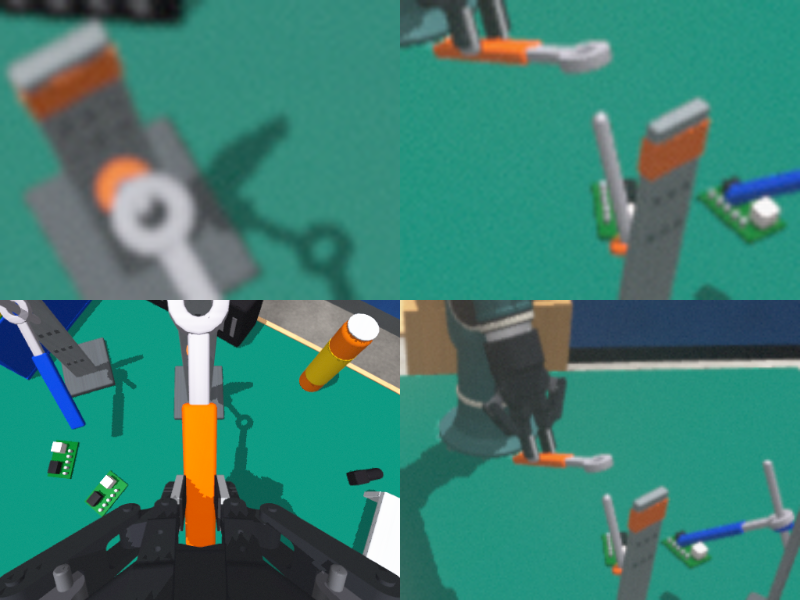

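The eye is at about (200.2,161.7) in the top view and (304.5,146.4) in the scene view, roughly over the peg tip at (309.2,164) in the scene view.

```bash
python3 - <<'E'
from h import *
np.set_printoptions(precision=2,suppress=True)
t=cam("top");s=cam("scene");v=np.load("pics/5st.npy")
T=np.load("pics/5top.npy").astype(int);g=T[145:180,185:225]
m=((g.max(2)-g.min(2)<40)&(g.min(2)>125)).astype(np.uint8)
c,h=cv2.findContours(m,cv2.RETR_CCOMP,cv2.CHAIN_APPROX_NONE)
for i,k in enumerate(c):print(h[0][i][3],cv2.contourArea(k),cv2.minEnclosingCircle(k),k[:,0].mean(0)+[185,145])
for pt in((200.2,161.7),(200.2,162.0)):
    x,r=tri([ray(t,pt),ray(s,(304.5,146.3))]);q=x-O
    print("eye",x,r,"peg frame x,y,z",q@PX,q@np.cross(U,PX),q@U,"tool",R.from_quat(v[3:]).inv().apply(x-v[:3]))
S=np.load("pics/5scene.npy").astype(int);g=S[130:165,280:325];m=((g.max(2)-g.min(2)<40)&(g.min(2)>110)).astype(np.uint8);c,_=cv2.findContours(m,cv2.RETR_EXTERNAL,cv2.CHAIN_APPROX_NONE)
for k in c:
    if cv2.contourArea(k)>5:print("scene",cv2.boundingRect(k),cv2.contourArea(k))
E
```

```text
-1 278.5 ((19.0, 22.5), 14.603181838989258) [202.87 166.96]
0 24.0 ((15.19565200805664, 17.45652198791504), 3.5489752292633057) [200.12 162.62]
eye [604.82  95.71 337.72] [np.float64(1.0497446281659137), np.float64(1.0497446281658849)] peg frame x,y,z 2.028704495621918 -1.7866549832626568 149.23270016046632 tool [123.33   0.95   1.22]
eye [604.23  95.8  337.28] [np.float64(0.9904227005363563), np.float64(0.9904227005362842)] peg frame x,y,z 1.4202721259483964 -1.39696053393233 149.06162956396383 tool [122.72   0.56   1.39]
scene (8, 12, 25, 9) 118.5
```

```bash
python3 -m crank '.001 0 -.001 -.001 -.0011 .02 -.8;0 0 0 0 0 .015 -.8;0 0 0 0 0 0 -.8'; python3 -m crank '0 0 0 0 0 .005 -.8;0 0 0 0 0 .005 -.8;0 0 0 0 0 .005 -.8;0 0 0 0 0 .005 -.8;0 0 0 0 0 0 -.8'; python3 - <<'E'
from h import *
np.set_printoptions(precision=2,suppress=True)
st=ctrl.sense();Rt=R.from_quat(st["ee_rot"]);print("tool force",Rt.inv().apply(st["contact_force"]),"moment",Rt.inv().apply(st["moment"]))
to(tcp_for(95),RT)
T=snapshot("top").astype(int);g=T[145:180,185:225]
m=((g.max(2)-g.min(2)<40)&(g.min(2)>125)).astype(np.uint8)
print(m[8:30,4:30])
t=cam("top");s=cam("scene");print("pred eye",proj(t,O+95*U)-[189,153],"tip",proj(t,O+103*U)-[189,153])
np.save("pics/6t.npy",T);np.save("pics/6s.npy",snapshot("scene"))
E
```

```text
clock: 14.38
tcp_pos: [523.3, 48.0, 249.2]
ee_rot: [0.934, 0.265, 0.233, -0.066]
contact_force: [0.7, 0.1, -0.7]
opening: 20.2
grip_force: 78.9
clock: 15.0
tcp_pos: [531.3, 53.6, 231.7]
ee_rot: [0.933, 0.265, 0.233, -0.066]
contact_force: [-0.0, -0.2, -1.8]
opening: 20.5
grip_force: 78.9
tool force [-0.97  0.19  1.57] moment [ 0.03 -0.71 -0.02]
shift [ 0.  0. -0.] turn [ 0. -0. -0.]
[[0 0 0 0 0 0 0 0 0 1 1 0 0 0 0 0 0 0 0 0 0 0 0 0 0 0]
 [0 0 0 0 0 0 1 1 1 1 1 1 1 1 0 0 0 0 0 0 0 0 0 0 0 0]
 [0 0 0 0 1 1 1 1 1 1 1 1 1 1 1 0 0 0 0 0 0 0 0 0 0 0]
 [0 0 0 1 1 1 1 1 1 1 1 1 1 1 1 1 0 0 0 0 0 0 0 0 0 0]
 [0 0 0 1 1 1 1 1 1 1 1 1 1 1 1 1 0 0 0 0 0 0 0 0 0 0]
 [0 0 1 1 1 1 1 1 1 1 1 1 1 1 1 1 1 0 0 0 0 0 0 0 0 0]
 [0 1 1 1 1 1 1 1 1 1 1 1 1 1 1 1 1 0 0 0 0 0 0 0 0 0]
 [0 1 1 1 1 1 1 1 1 1 1 1 1 1 1 1 1 0 0 0 0 0 0 0 0 0]
 [0 1 1 1 1 1 0 1 1 1 1 1 1 1 1 1 1 0 0 0 0 0 0 0 0 0]
 [0 1 1 1 1 1 0 0 1 1 1 1 1 1 1 1 1 0 0 0 0 0 0 0 0 0]
 [0 1 1 1 1 1 1 1 1 1 1 1 1 1 1 1 1 0 0 0 0 0 0 0 0 0]
 [0 0 1 1 1 1 1 1 1 1 1 1 1 1 1 1 0 0 0 0 0 0 0 0 0 0]
 [0 0 1 1 1 1 1 1 1 1 1 1 1 1 1 1 0 0 0 0 0 0 0 0 0 0]
 [0 0 0 1 1 1 1 1 1 1 1 1 1 1 1 1 0 0 0 0 0 0 0 0 0 0]
 [0 0 0 0 1 1 1 1 1 1 1 1 1 1 1 1 0 0 0 0 0 0 0 0 0 0]
 [0 0 0 0 0 0 1 1 1 1 1 1 1 1 1 1 1 0 0 0 0 0 0 0 0 0]
 [0 0 0 0 0 0 0 0 0 0 1 1 1 1 1 1 1 1 0 0 0 0 0 0 0 0]
 [0 0 0 0 0 0 0 0 0 0 1 1 1 1 1 1 1 1 1 0 0 0 0 0 0 0]
 [0 0 0 0 0 0 0 0 0 0 0 1 1 1 1 1 1 1 1 0 0 0 0 0 0 0]
 [0 0 0 0 0 0 0 0 0 0 0 1 1 1 1 1 1 1 1 1 0 0 0 0 0 0]
 [0 0 0 0 0 0 0 0 0 0 0 0 1 1 1 1 1 1 1 1 0 0 0 0 0 0]
 [0 0 0 0 0 0 0 0 0 0 0 0 1 1 1 1 1 1 1 1 1 0 0 0 0 0]]
pred eye [9.26 7.71] tip [9.56 8.02]
```

No contact force, and the tip is showing in the hole. I'll continue down the peg in stages, checking the force.

```bash
python3 -m crank '0 0 0 0 0 .006 -.8;0 0 0 0 0 .006 -.8;0 0 0 0 0 .006 -.8;0 0 0 0 0 0 -.8' ; cat > f.py <<'E'
from h import *
np.set_printoptions(precision=2,suppress=True)
st=ctrl.sense();Rt=R.from_quat(st["ee_rot"]);print("tool force",Rt.inv().apply(st["contact_force"]),"moment",Rt.inv().apply(st["moment"]),st["joints"].round(2))
to(tcp_for(6),RT)
E
python3 f.py; python3 -m crank '0 0 0 0 0 .006 -.8;0 0 0 0 0 .006 -.8;0 0 0 0 0 .006 -.8;0 0 0 0 0 .006 -.8;0 0 0 0 0 0 -.8'; python3 f.py
```

```text
clock: 15.6
tcp_pos: [538.5, 58.0, 215.6]
ee_rot: [0.933, 0.265, 0.233, -0.066]
contact_force: [-0.5, -0.2, -2.3]
opening: 20.4
grip_force: 78.9
tool force [-1.59 -0.09  1.76] moment [-0.1  -0.75  0.02] [-0.77  0.16  0.81  2.24 -0.82  0.51 -0.33]
shift [0.   0.   0.07] turn [ 0. -0. -0.]
clock: 16.23
tcp_pos: [548.1, 64.0, 194.5]
ee_rot: [0.933, 0.265, 0.233, -0.067]
contact_force: [0.5, -0.4, -2.0]
opening: 20.4
grip_force: 78.9
tool force [-0.79  0.62  1.87] moment [ 0.01 -0.74 -0.01] [-0.72  0.22  0.76  2.24 -0.95  0.5  -0.22]
shift [0.   0.   0.05] turn [ 0. -0. -0.]
```

```bash
sed -i 's/precision=2/precision=4/' f.py; python3 -m crank '0 0 0 0 0 .006 -.8;0 0 0 0 0 .006 -.8;0 0 0 0 0 .006 -.8;0 0 0 0 0 .006 -.8;0 0 0 0 0 .006 -.8;0 0 0 0 0 .006 -.8;0 0 0 0 0 0 -.8'; python3 f.py;  python3 -m crank '0 0 0 0 0 .003 -.8;0 0 0 0 0 .003 -.8;0 0 0 0 0 .003 -.8;0 0 0 0 0 0 -.8'; python3 f.py
```

```text
clock: 17.1
tcp_pos: [562.6, 72.9, 162.9]
ee_rot: [0.933, 0.265, 0.233, -0.067]
contact_force: [-0.0, 0.2, -2.3]
opening: 20.9
grip_force: 78.9
tool force [-1.0118 -0.1413  2.0458] moment [ 0.0042 -0.7248 -0.0563] [-0.65  0.31  0.68  2.23 -1.13  0.48 -0.07]
shift [0.0004 0.0008 0.0108] turn [-0.     -0.0007 -0.0017]
clock: 17.6
tcp_pos: [566.3, 75.2, 155.4]
ee_rot: [0.933, 0.265, 0.233, -0.067]
contact_force: [-0.9, -0.4, -1.1]
opening: 20.5
grip_force: 79.0
tool force [-1.3504 -0.1479  0.5318] moment [ 0.0692 -0.6213  0.014 ] [-0.63  0.33  0.66  2.22 -1.17  0.47 -0.04]
shift [0.     0.0007 0.0022] turn [ 0.     -0.0015 -0.0016]
```

```bash
python3 -m crank '0 0 0 0 0 .0015 -.8;0 0 0 0 0 0 -.8'; python3 f.py; python3 -m crank '0 0 0 0 0 .0015 -.8;0 0 0 0 0 .001 -.8;0 0 0 0 0 0 -.8'; python3 f.py
```

```text
clock: 17.85
tcp_pos: [566.8, 75.4, 154.1]
ee_rot: [0.933, 0.265, 0.233, -0.067]
contact_force: [-1.4, -0.3, -1.0]
opening: 20.3
grip_force: 79.1
tool force [-1.6533 -0.4869  0.2756] moment [ 0.0443 -0.76   -0.0154] [-0.63  0.33  0.66  2.22 -1.17  0.47 -0.03]
shift [0.0001 0.0007 0.0008] turn [ 0.0001 -0.0015 -0.0019]
clock: 18.23
tcp_pos: [567.8, 76.0, 151.8]
ee_rot: [0.933, 0.265, 0.233, -0.067]
contact_force: [-1.7, -1.3, -0.4]
opening: 20.0
grip_force: 79.2
tool force [-2.1041  0.242  -0.6188] moment [ 0.0635 -0.7575  0.0071] [-0.62  0.34  0.65  2.22 -1.18  0.47 -0.02]
shift [ 0.0002  0.0007 -0.0017] turn [ 0.0001 -0.0013 -0.0019]
```

```bash
python3 -m crank '0 0 0 0 0 .0015 -.8;0 0 0 0 0 0 -.8'; python3 f.py; python3 -m crank '0 0 0 0 0 .0015 -.8;0 0 0 0 0 0 -.8'; python3 f.py;  python3 - <<'E'
from h import *
for n in("top","scene"):np.save(f"pics/7{n}.npy",snapshot(n))
t=cam("top");s=cam("scene")
for z in(6,16):
  for C in(t,s):print(z,proj(C,O+z*U).round(1))
a=np.load("pics/7top.npy")[130:190,170:250];b=np.load("pics/7scene.npy")[150:222,270:366]
M=np.hstack([cv2.resize(a,(400,300),interpolation=cv2.INTER_CUBIC),cv2.resize(b,(400,300),interpolation=cv2.INTER_CUBIC)]);cv2.imwrite("pics/m7.png",M[:,:,::-1])
# numeric: ring/orange columns along the predicted scene peg axis
S=np.load("pics/7scene.npy")
for z in range(-16,60,4):
    p=proj(s,O+z*U);print(z,p.round(1),S[int(round(p[1])),int(round(p[0]))])
E
```

```text
clock: 18.48
tcp_pos: [568.3, 76.3, 150.4]
ee_rot: [0.933, 0.265, 0.233, -0.067]
contact_force: [-2.4, -1.3, 0.8]
opening: 20.8
grip_force: 79.2
tool force [-1.9805 -0.1318 -1.9841] moment [ 0.0413 -0.8262 -0.0228] [-0.62  0.34  0.64  2.22 -1.19  0.47 -0.02]
shift [ 0.0003  0.0007 -0.0033] turn [ 0.0002 -0.0012 -0.0019]
clock: 18.73
tcp_pos: [569.0, 76.7, 149.2]
ee_rot: [0.933, 0.265, 0.233, -0.067]
contact_force: [-3.7, -2.8, 2.0]
opening: 20.3
grip_force: 79.2
tool force [-3.0983  0.4162 -3.8775] moment [ 0.0823 -0.9083 -0.0492] [-0.62  0.35  0.64  2.22 -1.2   0.47 -0.01]
shift [ 0.0002  0.0007 -0.0048] turn [ 0.0002 -0.0013 -0.0019]
6 [195.2 157.6]
6 [317.8 200.3]
16 [195.5 158. ]
16 [316.9 196.6]
-16 [319.6 208.2] [88 97 98]
-12 [319.3 206.7] [84 95 95]
-8 [318.9 205.3] [86 96 96]
-4 [318.6 203.9] [88 95 92]
0 [318.3 202.4] [102 108 111]
4 [317.9 201. ] [116 121 123]
8 [317.6 199.5] [137 139 144]
12 [317.3 198.1] [153 153 160]
16 [316.9 196.6] [143 144 149]
20 [316.6 195.2] [150 150 155]
24 [316.2 193.7] [136 138 143]
28 [315.9 192.2] [146 145 152]
32 [315.5 190.8] [148 149 154]
36 [315.2 189.3] [140 139 146]
40 [314.8 187.8] [144 142 150]
44 [314.5 186.3] [150 149 155]
48 [314.2 184.9] [138 140 145]
52 [313.8 183.4] [144 146 150]
56 [313.5 181.9] [134 133 140]
```

View pics/m7.png

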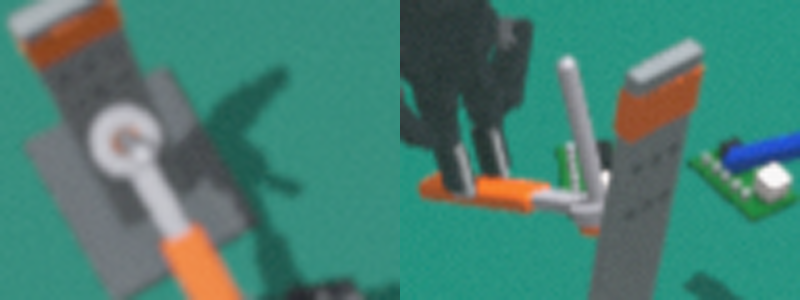

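The picture shows the peg through the eye, with the eye down at the collar, which shows just beneath it at about scene (317,204). I'll push a little more to confirm it is seated.

```bash
python3 -m crank '0 0 0 -.0007 0 .0015 -.8;0 0 0 0 0 0 -.8'; python3 f.py; python3 -m crank '0 0 0 0 0 .002 -.8;0 0 0 0 0 0 -.8;0 0 0 0 0 0 -.8'; python3 f.py; python3 - <<'E'
from h import *
np.set_printoptions(precision=1,suppress=True,linewidth=200)
t=cam("top");s=cam("scene");S=snapshot("scene").astype(int);T=snapshot("top").astype(int)
# orange handle start (x=60) and eye ring in top; ring centroid of light pixels
g=T[140:180,180:215];m=((g.max(2)-g.min(2)<40)&(g.min(2)>128)).astype(np.uint8)
c,_=cv2.findContours(m,cv2.RETR_EXTERNAL,cv2.CHAIN_APPROX_NONE);k=max(c,key=cv2.contourArea)
print("ring rect",np.array(cv2.boundingRect(k))+[180,140,0,0])
for z in(6,12,18):
    ring=[O+(z+6)*U+19*(np.cos(a)*PX+np.sin(a)*np.cross(U,PX)) for a in np.linspace(0,6.28,60)]
    p=np.array([proj(t,q) for q in ring]);q=np.array([proj(s,r) for r in ring]);print(z,"top",p.min(0),p.max(0),"scene",q.min(0),q.max(0))
for x in(308,310,312,314):
    print(x,[tuple(S[y,x]) for y in range(190,212,1)])
E
```

```text
clock: 19.08
tcp_pos: [569.5, 77.0, 147.9]
ee_rot: [0.933, 0.265, 0.234, -0.067]
contact_force: [-3.0, -1.0, 3.0]
opening: 20.5
grip_force: 79.1
tool force [-1.3208 -0.7156 -4.0934] moment [ 0.0651 -0.4569  0.0083] [-0.61  0.35  0.63  2.22 -1.2   0.47 -0.01]
shift [ 0.0003  0.0006 -0.0062] turn [ 0.0002 -0.0023 -0.0017]
clock: 19.45
tcp_pos: [570.3, 77.5, 146.1]
ee_rot: [0.933, 0.265, 0.234, -0.067]
contact_force: [-3.1, -1.5, 2.8]
opening: 20.4
grip_force: 79.0
tool force [-1.6836 -0.339  -4.0553] moment [ 0.0656 -0.1703 -0.0055] [-0.61  0.35  0.63  2.22 -1.21  0.46 -0.  ]
shift [ 0.0003  0.0006 -0.0081] turn [ 0.0002 -0.0022 -0.0017]
ring rect [188 151  20  27]
6 top [188.4 150.9] [202.3 164.7] scene [309.8 194.9] [324.8 201.3]
12 top [188.6 151. ] [202.6 165. ] scene [309.3 192.8] [324.3 199.1]
18 top [188.7 151.2] [202.8 165.2] scene [308.7 190.6] [323.8 196.9]
308 [(np.int64(31), np.int64(121), np.int64(71)), (np.int64(35), np.int64(123), np.int64(79)), (np.int64(33), np.int64(119), np.int64(80)), (np.int64(37), np.int64(125), np.int64(86)), (np.int64(40), np.int64(124), np.int6
[... 3170 characters left out ...]
)), (np.int64(156), np.int64(158), np.int64(164)), (np.int64(150), np.int64(149), np.int64(156)), (np.int64(178), np.int64(176), np.int64(184)), (np.int64(165), np.int64(163), np.int64(170)), (np.int64(127), np.int64(129), np.int64(134)), (np.int64(115), np.int64(116), np.int64(122)), (np.int64(117), np.int64(116), np.int64(118)), (np.int64(141), np.int64(104), np.int64(95)), (np.int64(146), np.int64(90), np.int64(63)), (np.int64(111), np.int64(122), np.int64(100)), (np.int64(54), np.int64(143), np.int64(123)), (np.int64(37), np.int64(147), np.int64(127)), (np.int64(41), np.int64(148), np.int64(128)), (np.int64(42), np.int64(151), np.int64(131)), (np.int64(45), np.int64(150), np.int64(131))]
```

The force has levelled off at about 4 N while the tool went on past the target. That fits the eye resting on the collar and the handle pivoting in the pads, and the ring's edge in the pictures matches z = 6. I'll release and back off along the peg.

```bash
python3 -m crank '0 0 0 0 0 0 -.3;0 0 0 0 0 0 0;0 0 0 0 0 0 .3;0 0 0 0 0 0 .3;0 0 0 0 0 0 .3;0 0 0 0 0 0 .3'; python3 f.py; python3 -m crank '0 0 0 0 0 -.01 .3;0 0 0 0 0 -.02 .3;0 0 0 0 0 -.03 .3;0 0 0 0 0 -.03 .3;0 0 0 0 0 -.04 .3;0 0 0 0 0 -.04 .3;0 0 0 0 0 0 .3;0 0 0 0 0 0 .3'; python3 - <<'E'
from h import *
np.set_printoptions(precision=1,suppress=True,linewidth=200)
t=cam("top");s=cam("scene");st=ctrl.sense();W=cam("wrist",st)
I={n:snapshot(n) for n in("top","scene","wrist")}
for n in I:np.save(f"pics/8{n}.npy",I[n])
for nm,C in(("top",t),("scene",s),("wrist",W)):
    g=I[nm];m=cv2.inRange(g,(190,70,0),(255,200,110))
    p0=proj(C,O+12*U-60*PX);p1=proj(C,O+12*U-181*PX);print(nm,"home pred handle",p0,p1,"eye",proj(C,O+12*U))
    n,l,stt,c=cv2.connectedComponentsWithStats(m)
    for i in range(1,n):
        if stt[i,4]>25:print("  orange",stt[i],c[i])
E
```

```text
clock: 20.3
tcp_pos: [569.9, 77.4, 145.9]
ee_rot: [0.933, 0.265, 0.233, -0.067]
contact_force: [1.0, 1.0, 0.4]
opening: 55.8
grip_force: 0.0
tool force [ 1.4304 -0.2948  0.3143] moment [-0.0267 -0.473   0.0268] [-0.61  0.35  0.63  2.22 -1.21  0.46 -0.  ]
shift [ 0.0008  0.0007 -0.0082] turn [ 0.0001 -0.0016 -0.0017]
clock: 21.3
tcp_pos: [501.6, 35.7, 295.4]
ee_rot: [0.933, 0.265, 0.233, -0.067]
contact_force: [0.2, 0.6, -0.3]
opening: 55.4
grip_force: 0.0
top home pred handle [206.1 176.6] [226.6 212.7] eye [195.4 157.8]
  orange [203 175  24  36 291] [214.7 193.1]
scene home pred handle [302.1 194.7] [275.4 188.8] eye [317.3 198.1]
  orange [277 196  28   6  97] [290.5 198.3]
  orange [ 99 285  13   9  47] [104.7 288.2]
wrist home pred handle [257.2 122.5] [257.2 225.3] eye [257.1  63. ]
  orange [ 382   29   89   87 2675] [420.3  74.3]
  orange [248  59  16  14  73] [255.1  66.5]
  orange [ 246  121   21   94 1795] [256.  167.6]
```

Released. The pictures' colour masks show the handle drooping a bit, so I'll measure the settled pose across the three views.

```bash
python3 -m crank '0 0 0 0 0 0 .3;0 0 0 0 0 0 .3;0 0 0 0 0 0 .3;0 0 0 0 0 0 .3'; python3 - <<'E'
from h import *
np.set_printoptions(precision=1,suppress=True,linewidth=200)
st=ctrl.sense();C={"top":cam("top"),"scene":cam("scene"),"wrist":cam("wrist",st)}
I={n:snapshot(n) for n in C};PY=np.cross(U,PX)
E={}
for n in C:
    m=cv2.inRange(I[n],(170,60,0),(255,210,120));k,l,stt,c=cv2.connectedComponentsWithStats(m)
    pr=proj(C[n],O+6*U-120*PX);i=min((i for i in range(1,k) if stt[i,4]>60),key=lambda i:np.hypot(*(c[i]-pr)))
    q=cv2.findNonZero((l==i).astype(np.uint8))[:,0].astype(float);r=cv2.minAreaRect(q.astype(np.float32));b=cv2.boxPoints(r)
    d=sorted([(np.linalg.norm(b[0]-b[1]),(b[0]+b[1])/2,(b[2]+b[3])/2),(np.linalg.norm(b[1]-b[2]),(b[1]+b[2])/2,(b[3]+b[0])/2)],key=lambda v:v[0])[0]
    e=proj(C[n],O+6*U);E[n]=sorted(d[1:],key=lambda p:np.hypot(*(p-e)));print(n,r,E[n])
for j,nm in((0,"neck end(60)"),(1,"tail(181)")):
    x,rr=tri([ray(C[n],E[n][j]) for n in C]);q=x-O;print(nm,x,"resid",np.array(rr),"peg x,y,z",np.array([q@PX,q@PY,q@U]))
w=I["wrist"].astype(int)[35:95,225:290];m=((w.max(2)-w.min(2)<45)&(w.min(2)>140)).astype(np.uint8)
k,l,stt,c=cv2.connectedComponentsWithStats(m);print(stt[1:][stt[1:,4]>30]+[225,35,0,0,0])
for s_ in(6,16,26):
    for tilt in(0,10):
        a=np.radians(tilt);xa=np.cos(a)*PX+np.sin(a)*U;n_=np.cross(xa,PY)
        p=np.array([proj(C["wrist"],O+s_*U+6*U+19*(np.cos(f)*xa+np.sin(f)*PY)) for f in np.linspace(0,6.28,60)]);print(s_,tilt,p.min(0),p.max(0))
for r in range(38,92,2):print(r,''.join('#' if v else '.' for v in m[r-35]))
E
```

```text
clock: 21.95
tcp_pos: [501.9, 35.2, 295.8]
ee_rot: [0.933, 0.265, 0.233, -0.067]
contact_force: [-0.2, -0.6, -0.2]
opening: 55.2
grip_force: 0.0
top ((214.6923065185547, 192.96153259277344), (38.574798583984375, 8.6824312210083), 60.2551155090332) [array([205.1, 176.2], dtype=float32), array([224.3, 209.7], dtype=float32)]
scene ((291.0, 199.0), (6.0, 28.0), 90.0) [array([305., 199.], dtype=float32), array([277., 199.], dtype=float32)]
wrist ((255.5, 169.0), (92.0, 21.0), 90.0) [array([255.5, 123. ], dtype=float32), array([255.5, 215. ], dtype=float32)]
neck end(60) [616.7 107.8 175.4] resid [1.  2.7 1.7] peg x,y,z [-59.6   2.3  -1.9]
tail(181) [534.7  53.8 102.9] resid [1.7 3.3 1.8] peg x,y,z [-180.3   -0.4  -19.7]
[[248  35  17  13 186]
 [237  47  37  48 903]
 [228  85  10  10 100]
 [274  85  10  10  93]]
6 0 [238.   43.1] [274.7  82.6]
6 10 [238.   42.6] [274.7  82.7]
16 0 [237.4  40.4] [275.3  81.5]
16 10 [237.4  39.8] [275.3  81.6]
26 0 [236.7  37.6] [276.1  80.2]
26 10 [236.7  36.9] [276.1  80.3]
38 .......................#################.........................
40 ..........
[... 1080 characters left out ...]
..........
72 .............############...........############.................
74 ..............##############....##############...................
76 ...............##############################....................
78 .................###########################.....................
80 ...................#######################.......................
82 .....................###################.........................
84 ........................#############............................
86 ...##########...........#############.............#########......
88 ...##########...........#############.............#########......
90 ...##########...........#############.............#########......
```

The settled handle line meets the peg axis at z of about 6 to 7 mm, so the eye is home on the collar, with an 8° natural droop. The gripper is clear, so I'm handing in.

```bash
python3 -c "
from station import ctrl
print(ctrl.job_done())"
```

```text
the job is handed in; nothing more can be done
None
```

The orange spanner hangs by its eye on the orange-collared peg, down at the collar as far as the pictures can measure (its handle droops about 8°), and it has been let go; the job was handed in at about 22 s, with no result reported back.

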